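# Put the gem-cutter's tools back on their outlines

## Robot

A 6-joint arm with a two-finger parallel gripper is mounted at the origin on the work surface. World frame = base frame: x ahead of the robot, y to its left, z up, the work surface at z = 0. Lengths are in m, angles in rad, forces in N, time in s.
With the tool pointing down it reaches from about 0.325 to 0.9 m from the base axis. Payload 3.5 kg.
Tool frame: the origin (TCP) lies between the finger pads; the fingertips stand 25 mm ahead of it and the grasp point (between the pads) lies 6 mm ahead of it; z points along the fingers, y is the line along which they close (so a half turn about z gives the same grasp; the last joint's range is limited). The gripper opens to 85 mm and grips with 20 to 120 N. Pads are 22 mm wide; open, the fingers measure 114 mm over their backs; the gripper's body (76 mm by 85 mm) begins 54 mm behind the grasp point. The pads swing forward as they close: fully open they stand 13 mm farther back than shut.
Start: joints at [1.157, 0.276, -0.026, 1.268, 0, 1.467], TCP at [0.191, 0.595, 0.256] pointing down, gripper open.
Joint ranges: [-3.12, 3.12], [-0.85, 1.88], [-1.08, 1.24], [-1.95, 2.15], [-1.57, 1.53], [-3.14, 3.14]. Speed limits (rad/s): [2.57, 2.57, 3.14, 3.14, 3.14, 3.14].

## Interface

Orientations are given as a rotation vector (axis times angle).
In Python, from workcell import bot, eyes, status gives the robot as it stands (bot), with the cameras (eyes) and the readings (status).
- The arm moves only by the shell command python3 drive.py 'ROWS' [OPENING] [FORCE]. ROWS is rows parted by semicolons, their numbers by spaces, 1 to 12 of them, each of 4 numbers: dx, dy, dz in m, then a turn about the tool's z in rad; each row is the pose to reach, as a shift and turn from the pose commanded when the command began, along the tool's axes at that moment; what a row does not reach only later rows make up. A row lasts 1/8 s, in which the tool goes at most 0.0625 m and 0.188 rad, less where a joint would pass 70% of its speed; a pose out of reach is approached as far as the arm can. OPENING is the opening from 0.0 (shut) to 1.0 (fully open), set as the command begins (- or left out keeps the last). The fingers move at their own pace and stop on an object; FORCE is the grip in N (left out, the last holds). Time passes only in rows, so rows that do not move let the fingers close. It prints the time, the measured TCP pose, the force, the opening and the grip force at its end.
- status.observe(): the state, without advancing time (a new reading comes with each control period).
- eyes.grab_frame(name): name is "scene" or "top"; returns the picture (400x640x3 uint8, red, green, blue); there is no depth.
- eyes.get_calibration(name): a dict with "fx", "fy", "cx", "cy" (pixels), "dist_coeffs" ([k1, k2, p1, p2, k3] as OpenCV has them; the pictures are not rectified), "world_to_cam" (4x4, takes a point from world to camera coordinates). Camera axes: x right, y up, looking along -z (the intrinsics and any distortion apply to the point x, -y, -z); pixel columns grow to the right and rows downward; lengths in m; the calibration is good to about 2 mm. A picture is of the moment at which its call begins. get_calibration takes no time and is no camera call.
- bot.close_job(): hands the job in; it is judged then, once.
The state is a dict: "clock": time; "joint_pos": joint angles; "qd": joint speeds; "tau": joint torques, N m; "ee_pos": TCP position; "tool_rot": TCP orientation; "force": force on the tool from outside, world axes, zero at the start; "moment": the same for the moment, N m; "gripper_width": opening from 0.0 (shut) to 1.0 (fully open); "grip_force": force on a finger pad.
Only numpy, scipy, OpenCV 4.12 (cv2) and the standard library are available. Lean on these libraries where they do the work, as an engineer would, in place of code of your own. Each camera call takes 0.05 s, during which the arm holds its last target. There are 200 camera calls.

## Task

Put the four loose gem-cutting tools back on the boards with their outlines: the clamp stop on the broad rectangle, the dressing stone on the long narrow rectangle, the large brass nut on the large circle and the small brass nut on the small circle. The stop rides in the rail's T-slot: slide it along to the open, cut-away end and lift it out there. Set each tool down gently without dropping it, upright, centred on its outline and lying in line with it, and leave it there.

Things in the scene. Friction and masses are not known exactly. Their poses are not given: they have to be found in the camera images.
- stop: Loose clamp stop, 0.22 kg, in the rail's T-slot. Foot flange 50 (x) x 40 (y) x 8 mm; neck 30 x 14 mm up to 22 mm height; dark grip block 36 (x) x 24 (y) mm from 22 to 62 mm height; brass screw head on top, to 70 mm. Best gripped across the block's 24 mm (along its y). Origin: centre of the flange's underside; x along the slot, z up.
- stone: Loose dressing stone, a plain grey bar 78 (x) x 26 (y) x 24 (z) mm, 0.12 kg. Origin: centre of its underside, x along its length, z up.
- large_nut: Loose large knurled brass nut, round, 56 mm across and 28 mm high (rim upright to 22 mm, then tapering), flat on its foot, 0.30 kg. Origin: centre of its underside, z up.
- small_nut: Loose small knurled brass nut, the same form, 34 mm across and 28 mm high (rim upright to 22 mm, then tapering), 0.12 kg. Origin: centre of its underside, z up.
- rail: Fixed aluminium T-slot rail, 250 (x) x 66 (y) x 22 mm (z). Slot floor 6 mm above the table; channel 46 mm wide, 10 mm high, under two 6 mm lips 20 mm apart: 3 mm play each side and 2 mm above for the stop's flange. The lips run from x = -125 to +50 mm. Origin: centre of its underside; x along the slot towards the open end, z up.
- rail_mouth (a point): Middle of the rail's open end, on the slot floor, at rail x = +90 mm, 6 mm above the table. From rail x = +50 to +125 mm the lips are cut away: a pocket 46 mm wide, open upwards and at the end. With its origin here the stop can be lifted straight out; it comes free when its origin is beyond rail x = +75 mm.
- stop_board: Fixed flat wooden board 92 (its x) x 66 (its y) x 4 mm thick lying on the table, with a flat dark outline in its middle: a broad rectangle 54 (x) x 44 (y) mm, for the clamp stop. Origin: centre of the board's underside; the tool stands on its upper face, 4 mm above the origin. z up.
- stone_board: Fixed flat wooden board 92 (its x) x 66 (its y) x 4 mm thick lying on the table, with a flat dark outline in its middle: a long narrow rectangle 82 (x) x 30 (y) mm, for the dressing stone. Origin: centre of the board's underside; the tool stands on its upper face, 4 mm above the origin. z up.
- large_nut_board: Fixed flat wooden board 92 (its x) x 66 (its y) x 4 mm thick lying on the table, with a flat dark outline in its middle: a large circle 60 mm across, for the large nut. Origin: centre of the board's underside; the tool stands on its upper face, 4 mm above the origin. z up.
- small_nut_board: Fixed flat wooden board 92 (its x) x 66 (its y) x 4 mm thick lying on the table, with a flat dark outline in its middle: a small circle 38 mm across, for the small nut. Origin: centre of the board's underside; the tool stands on its upper face, 4 mm above the origin. z up.

How it is judged:
By the outcome, as a careful person would: the job done as asked, in the order asked, and still so for the second after the job is handed in, with the robot touching nothing.
It also fails if it takes over 120 s, if anything falls off the work surface, if the arm or the gripper's body presses on something with over 40 N, if the wrist force passes 120 N, or if a joint passes its speed limit or range.

## Working session

There is one attempt and no reset: what is moved stays moved. The work goes in short steps, Python scripts to look and compute and a shell command to move; the robot and the scene stay as the last step left them, time stands still between calls to the robot, and variables do not carry over. Pictures are saved under pics/ and viewed, at most 14 in all, crops included, and the job is handed in when it is done.

```bash
ls; mkdir -p pics; python3 - <<'E'
from workcell import bot, eyes, status
import cv2
for n in("top","scene"):
    f=eyes.grab_frame(n); cv2.imwrite(f"pics/{n}0.png",f[:,:,::-1])
    c=eyes.get_calibration(n); print(c)
print(status.observe())
E
```

```text
drive.py
pics
workcell.py
{'fx': 450.56680093150817, 'fy': 450.56680093150817, 'cx': 318.5552570111276, 'cy': 199.11861607452954, 'dist_coeffs': array([-0.06962956,  0.        ,  0.        ,  0.        ,  0.        ]), 'world_to_cam': array([[ 0.00182771, -0.99988213,  0.01524437, -0.01727845],
       [ 0.98537623,  0.00439817,  0.17033594, -0.55305301],
       [-0.17038291,  0.01471012,  0.98526812, -0.9225532 ],
       [ 0.        ,  0.        ,  0.        ,  1.        ]])}
{'fx': 417.46247049278725, 'fy': 417.46247049278725, 'cx': 326.4045211109775, 'cy': 195.6223628760629, 'dist_coeffs': array([-0.02200141,  0.        ,  0.        ,  0.        ,  0.        ]), 'world_to_cam': array([[-0.42598216,  0.90454528, -0.01835883,  0.22776621],
       [-0.71922834, -0.32626012,  0.61340437,  0.35898671],
       [ 0.54886227,  0.27450351,  0.78955559, -1.20696923],
       [ 0.        ,  0.        ,  0.        ,  1.        ]])}
{'clock': 0.1, 'joint_pos': array([ 1.15660190e+00,  2.77099597e-01, -2.77647398e-02,  1.26802475e+00,
        1.21353454e-05,  1.46739987e+00]), 'qd': array([ 0.00137003, -0.00122587,  0.00258582,  0.00049749, -0.00198905,
        0.00114458]), 'tau': array([ 8.58969524e-04, -4.46707892e+01,  2.96129179e+01,  8.44141381e-03,
       -3.96075313e-05,  5.34729509e-06]), 'ee_pos': array([0.19086848, 0.59443528, 0.2552351 ]), 'tool_rot': array([-0.48615283, -3.10319372,  0.0031724 ]), 'force': array([-0.34126467, -0.68819447, -0.17270522]), 'moment': array([0.02923508, 0.02176388, 0.00024469]), 'grip_force': 0.0, 'gripper_width': 0.9964677621807919}
```

View pics/top0.png

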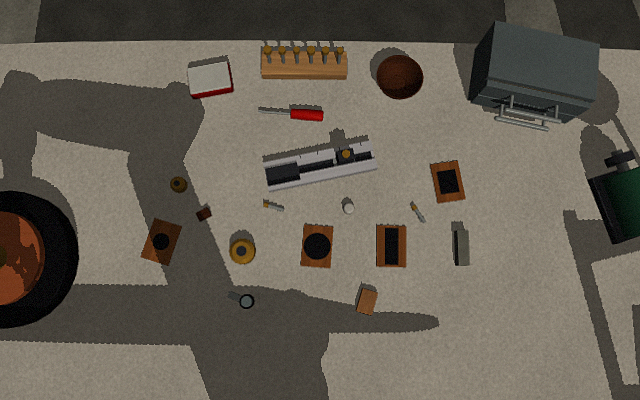

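View pics/scene0.png

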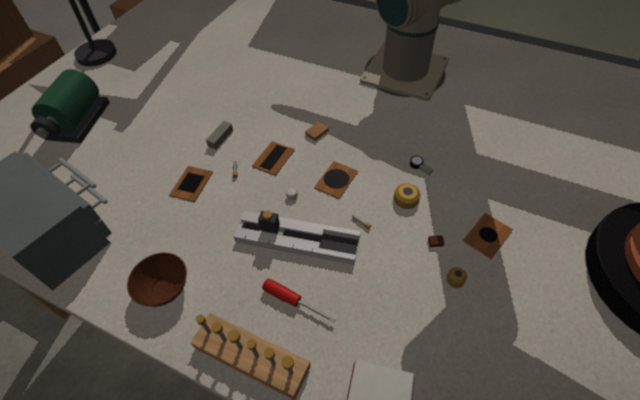

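The top view shows the rail from (265,175) to (377,155), with its open end at the left and the stop at (346,155). The stone is at (460,244), the large nut at (242,250) and the small nut at (178,184). The boards are at (448,181) for the stop, (391,246) for the stone, (317,246) for the large nut and (161,241) for the small nut. Next I'll measure these.

```bash
cat > h.py <<'E'
import numpy as np, cv2
from workcell import bot, eyes, status
def cal(n):
    c=eyes.get_calibration(n); K=np.array([[c['fx'],0,c['cx']],[0,c['fy'],c['cy']],[0,0,1]]); return K,c['dist_coeffs'],c['world_to_cam']
def ray(n,px):
    K,d,T=cal(n); u=cv2.undistortPoints(np.array(px,float).reshape(-1,1,2),K,d).reshape(-1,2)
    D=np.c_[u[:,0],-u[:,1],-np.ones(len(u))]@T[:3,:3]; o=-T[:3,:3].T@T[:3,3]; return o,D
def plane(n,px,z):
    o,D=ray(n,px); return o+D*((z-o[2])/D[:,2])[:,None]
def proj(n,P):
    K,d,T=cal(n); p=np.atleast_2d(P)@T[:3,:3].T+T[:3,3]
    return cv2.projectPoints(np.c_[p[:,0],-p[:,1],-p[:,2]],np.zeros(3),np.zeros(3),K,d)[0].reshape(-1,2)
def comp(mask,seed,win):
    """contour of the component of mask nearest to seed within window"""
    m=np.zeros_like(mask); x,y=seed; m[y-win:y+win,x-win:x+win]=mask[y-win:y+win,x-win:x+win]
    cs,_=cv2.findContours(m,cv2.RETR_EXTERNAL,cv2.CHAIN_APPROX_NONE)
    cs=[c for c in cs if cv2.contourArea(c)>30]
    return max(cs,key=lambda c:cv2.contourArea(c)-20*abs(cv2.pointPolygonTest(c,(x,y),True))*(cv2.pointPolygonTest(c,(x,y),False)<0)) if cs else None
def rect(n,c,z):
    P=plane(n,c.reshape(-1,2),z)[:,:2]; 
    (x,y),(w,h),a=cv2.minAreaRect((P*1000).astype(np.float32))
    if w<h: w,h,a=h,w,a+90
    return np.round([x/1000,y/1000,w,h,(a+90)%180-90],4)
E
python3 - <<'E'
from h import *
f=cv2.imread('pics/top0.png'); hsv=cv2.cvtColor(f,cv2.COLOR_BGR2HSV); H,S,V=cv2.split(hsv)
for n,s in dict(stop=(448,181),stone=(391,246),large=(317,246),small=(161,241)).items():
    wood=((S>100)&(H<20)&(V>45)).astype(np.uint8)
    x,y=s; 
    c=comp(wood,s,35); hull=cv2.convexHull(c)
    ins=np.zeros_like(wood); cv2.drawContours(ins,[hull],-1,1,-1); ins=cv2.erode(ins,np.ones((3,3)))
    dark=((V<40)&(ins>0)).astype(np.uint8)
    d=comp(dark,s,35)
    print(n,'board',rect('top',hull,.004),'outline',rect('top',d,.004))
for p in [(460,244),(242,250),(178,184),(161,241),(448,181)]: print(p,hsv[p[1],p[0]])
a=cv2.resize(f[130:290,130:300],None,fx=3,fy=3,interpolation=cv2.INTER_CUBIC)
cv2.imwrite('pics/c1.png',a)
a=cv2.resize(f[125:275,255:480],None,fx=3.5,fy=3.5,interpolation=cv2.INTER_CUBIC)
cv2.imwrite('pics/c2.png',a)
E
```

```text
stop board [ 0.6032 -0.3112 92.1452 66.6563  8.8135] outline [ 0.6036 -0.3119 52.2502 43.4145  8.6122]
stone board [ 0.4568 -0.1766 92.1813 64.411  -1.6168] outline [ 0.456  -0.1775 80.2922 27.0007 -1.2577]
large board [ 4.56100e-01 -1.21000e-02  9.22556e+01  6.61503e+01 -4.33100e+00] outline [ 4.56600e-01 -1.29000e-02  5.76062e+01  5.52646e+01 -8.98546e+01]
small board [  0.4645   0.3349  92.4147  66.1542 -15.8908] outline [ 0.4646  0.3341 38.9635 37.0722 47.2862]
(460, 244) [26 47 76]
(242, 250) [120   7  39]
(178, 184) [150  59  13]
(161, 241) [133 121  19]
(448, 181) [159 179  10]
```

View pics/c1.png

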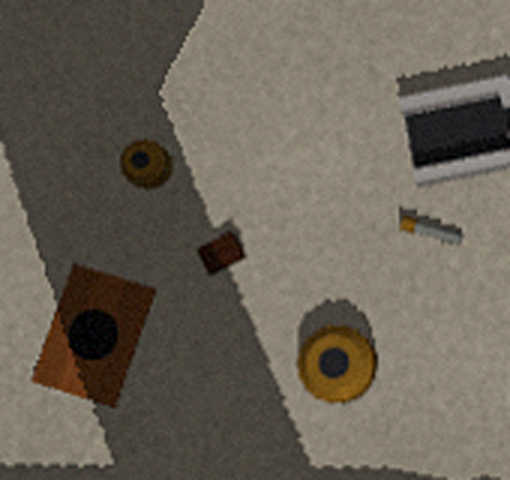

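View pics/c2.png

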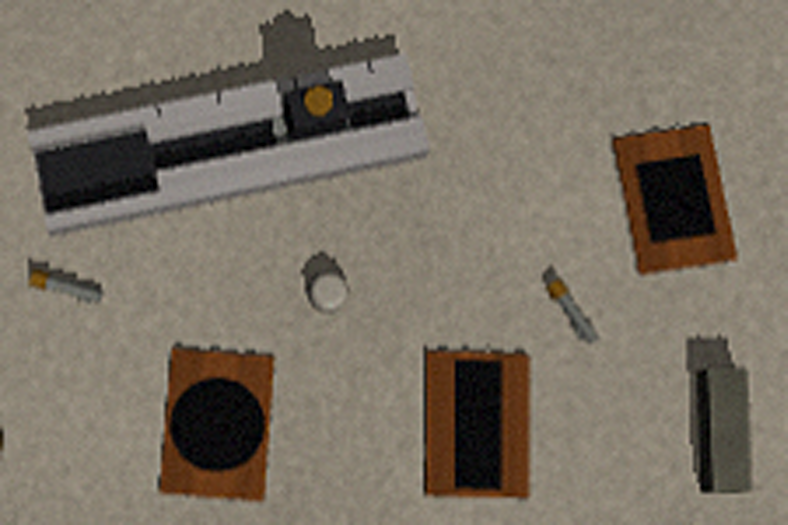

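The crops confirm the layout. The rail's open end is on the left, with the pocket at px 266–300, and the stop's brass screw head is at about (346,154). The stone's top face spans about (457–469, 230–265). Next I'll measure the loose tools.

```bash
cat > m.py <<'E'
from h import *
def gold(n,seed,win,f,vmin=25):
    H,S,V=cv2.split(cv2.cvtColor(f,cv2.COLOR_RGB2HSV))
    return comp(((S>120)&(H>12)&(H<30)&(V>vmin)).astype(np.uint8),seed,win)
E
python3 - <<'E'
from m import *
ft=eyes.grab_frame('top'); fs=eyes.grab_frame('scene')
for n,f,S in(('top',ft,dict(L=((242,252),22,.0),s=((178,184),16,.0),head=((346,154),9,.07))),('scene',fs,dict(L=((407,196),22,0),s=((457,277),18,0),head=((267,215),10,.07)))):
    for k,(s,w,z) in S.items():
        c=gold(n,s,w,f); (x,y),r=cv2.minEnclosingCircle(c); M=cv2.moments(cv2.convexHull(c)); m=(M['m10']/M['m00'],M['m01']/M['m00'])
        print(n,k,np.round(m,1),round(r,1),cv2.contourArea(c), [np.round(plane(n,[m],zz)[0,:2],4).tolist() for zz in((.07,) if k=='head' else (.011,.014,.017))])
h=cv2.cvtColor(ft,cv2.COLOR_RGB2HSV);V=h[:,:,2];S=h[:,:,1]
print(V[230:268:3,450:476]);
# rail white
m=((V>100)&(S<30)).astype(np.uint8)
cs,_=cv2.findContours(m[120:200,255:390].copy(),cv2.RETR_EXTERNAL,cv2.CHAIN_APPROX_NONE)
for c in cs:
    if cv2.contourArea(c)>60: print('rail',rect('top',cv2.convexHull(c)+[[255,120]],.022),cv2.boxPoints(cv2.minAreaRect(c)).round()+[255,120])
print(h[150,280],h[160,330],h[185,300],h[200,420])
E
```

```text
top L [242.  250.8] 13.2 494.5 [[0.4438, 0.1517], [0.4436, 0.1512], [0.4434, 0.1508]]
top s [178.4 184.2] 8.5 183.5 [[0.5922, 0.2998], [0.5916, 0.2989], [0.591, 0.298]]
top head [345.5 153. ] 4.3 47.0 [[0.6498, -0.0729]]
scene L [406.4 195.6] 12.7 455.5 [[0.4406, 0.1499], [0.443, 0.1503], [0.4453, 0.1507]]
scene s [456.1 277.1] 9.7 258.5 [[0.5888, 0.299], [0.5906, 0.2987], [0.5923, 0.2985]]
scene head [266.9 214.9] 4.5 50.5 [[0.6456, -0.0753]]
[[148  76  67  79  61  50  44  71  83  72  73  68  73  64  62  84  90  86
  130 149 142 142 141 143 142 149]
 [142 148  81  76  22  17  14  57  82  75  75  76  76  75  71  72  76  72
  104 154 142 139 141 138 135 141]
 [141 146  85  79  28  13  13  39  88  82  74  77  72  76  72  73  71  72
   90 150 144 138 146 138 147 152]
 [147 152  77  78  37  19  19  32  93  81  82  70  77  85  72  79  83  75
   91 154 152 142 143 142 141 140]
 [143 150  77  79  35  20  17  14  97  79  81  78  78  77  79  83  82  78
   83 135 145 146 152 142 147 141]
 [135 150  73  76  53  20  19  16  91  83  84  86  78  82  78  81  76  80
   80 126 142 140 140 144 149 146
[... 376 characters left out ...]
80  78  80  83  83  80  80
   76 101 149 140 143 143 139 148]
 [147 143 147 144  69  12  18  20  42  85  82  80  85  80  83  90  82  84
   80 103 146 140 141 146 137 136]
 [138 140 137 138 153  23  18  20  36 103  89  83  82  82  78  77  76  80
   76  91 137 137 135 135 139 141]
 [134 138 144 139 150 147 149 141 144 143 146 150 141 151 151 145 143 149
  146 150 152 144 144 146 140 139]]
rail [ 6.51600e-01  2.80000e-02  1.63981e+02  3.33759e+01 -8.49025e+01] [[262. 154.]
 [335. 148.]
 [336. 162.]
 [263. 168.]]
rail [ 6.324000e-01 -1.940000e-02  2.514848e+02  7.141580e+01 -7.707030e+01] [[262. 166.]
 [370. 139.]
 [378. 169.]
 [269. 196.]]
[ 21  43 135] [110  26  30] [ 23  21 108] [ 24  43 141]
```

```bash
cat >> m.py <<'E'
E
python3 - <<'E'
from m import *
ft=cv2.cvtColor(cv2.imread('pics/top0.png'),cv2.COLOR_BGR2RGB)
print('cam',-cal('top')[2][:3,:3].T@cal('top')[2][:3,3])
h=cv2.cvtColor(ft,cv2.COLOR_RGB2HSV).astype(int);V=h[:,:,2];S=h[:,:,1];H=h[:,:,0]
print([(H[y,290],S[y,290],V[y,290]) for y in range(140,195,3)])
# stone edges: subpixel columns, rows 236..262
rows=np.arange(236,263); L=[];R=[]
for y in rows:
    r=V[y].astype(float)
    for a,b,t,o in((454,461,50,L),(465,473,110,R)):
        i=next(i for i in range(a,b) if r[i]<=t<r[i+1] and (o is R or r[i+2]>t)); o.append(i+(t-r[i])/(r[i+1]-r[i]))
lp,rp=np.polyfit(rows,L,1),np.polyfit(rows,R,1)
bot_=[]
for x in range(460,468):
    r=V[:,x].astype(float); i=next(i for i in range(258,270) if r[i]<=110<r[i+1]); bot_.append(i+(110-r[i])/(r[i+1]-r[i]))
print('bottom row',np.mean(bot_))
b=np.mean(bot_)
lpt=[(np.polyval(lp,y),y) for y in(236,b)]; rpt=[(np.polyval(rp,y),y) for y in(236,b)]
A=plane('top',lpt,.024);B=plane('top',rpt,.024); print(A,B)
for P in(A,B):
    d=P[0]-P[1]; print('ang',np.degrees(np.arctan2(d[1],d[0])))
m=(A+B)/2; d=m[0]-m[1]; d/=np.linalg.norm(d); print('width',np.linalg.norm(A[1]-B[1]),'centre',m[1]+.039*d)
E
```

```text
cam [ 0.38780957 -0.00127313  1.00343046]
[(np.int64(22), np.int64(41), np.int64(136)), (np.int64(20), np.int64(38), np.int64(140)), (np.int64(20), np.int64(40), np.int64(135)), (np.int64(22), np.int64(45), np.int64(131)), (np.int64(14), np.int64(45), np.int64(74)), (np.int64(23), np.int64(43), np.int64(71)), (np.int64(7), np.int64(16), np.int64(145)), (np.int64(30), np.int64(13), np.int64(115)), (np.int64(130), np.int64(28), np.int64(27)), (np.int64(120), np.int64(15), np.int64(34)), (np.int64(160), np.int64(25), np.int64(31)), (np.int64(105), np.int64(15), np.int64(34)), (np.int64(75), np.int64(18), np.int64(29)), (np.int64(90), np.int64(17), np.int64(15)), (np.int64(15), np.int64(10), np.int64(161)), (np.int64(10), np.int64(11), np.int64(141)), (np.int64(23), np.int64(44), np.int64(127)), (np.int64(23), np.int64(41), np.int64(130)), (np.int64(22), np.int64(39), np.int64(145))]
bottom row 265.47563314474485
[[ 0.47615159 -0.32122432  0.024     ]
 [ 0.4117787  -0.32025842  0.024     ]] [[ 0.4761382  -0.34625025  0.024     ]
 [ 0.41166575 -0.34527277  0.024     ]]
ang -0.8596493674864107
ang -0.8686050021460797
width 0.025014609106490397 centre [ 0.45071779 -0.33335377  0.024     ]
```

```bash
python3 - <<'E'
from m import *
f=cv2.imread('pics/top0.png').astype(float); f=f.mean(2)
hs=cv2.cvtColor(cv2.imread('pics/top0.png'),cv2.COLOR_BGR2HSV); S=hs[:,:,1].astype(int)
V=hs[:,:,2]
m=((S<31)&(V>60)|(V<45)).astype(np.uint8); m[:, :255]=0
far=[];near=[]
for x in range(268,374,2):
    col=m[125:205,x]
    # longest run
    ys=np.flatnonzero(cv2.morphologyEx(col.reshape(-1,1),cv2.MORPH_CLOSE,np.ones((5,1))).ravel())
    if 325<x<362: far.append(None) 
    runs=np.split(ys,np.flatnonzero(np.diff(ys)>1)+1); r=max(runs,key=len)
    near.append((x,r[-1]+125.5))
    if far[-1:]==[None]: far.pop()
    else: far.append((x,r[0]+124.5))
def fit(p):
    p=np.array(p,float)
    for _ in range(4):
        c=np.polyfit(p[:,0],p[:,1],1); e=abs(np.polyval(c,p[:,0])-p[:,1]); p=p[e<max(1.2,1.5*np.median(e))]
    return c,len(p)
for n,p,z in(('far',far,.022),('near_z0',near,0),('near_z22',near,.022)):
    c,k=fit(p); P=plane('top',[(x,np.polyval(c,x)) for x in(275,365)],z); d=P[0]-P[1]; print(n,k,P[:,:2].round(4),np.degrees(np.arctan2(d[1],d[0])))
for y in range(160,190,4): print(y,V[y,258:280])
for y in range(142,166,4): print(y,V[y,364:384])
print(proj('top',[[.64,-.07,.07]]))
E
```

```text
far 22 [[ 0.6487  0.082 ]
 [ 0.693  -0.1211]] 102.30088791562446
near_z0 52 [[ 0.58    0.0825]
 [ 0.6247 -0.1225]] 102.2969825510484
near_z22 52 [[ 0.5758  0.0806]
 [ 0.6195 -0.1199]] 102.29698255104839
160 [137 133 131 142 133  73  73  67  68  57  80  81  89 102 100 117 124 131
 148 146 146 146]
164 [147 144 144 139 138 146 143 141 148 148 140 139 140 135 137 132 134 118
 117 111 104 110]
168 [139 145 141 140 148 140 114  76  57  44  28  24  24  29  28  29  33  36
  40  33  33  41]
172 [142 146 146 140 137 144 147  98  38  28  32  33  37  36  37  37  35  29
  36  32  32  31]
176 [137 143 146 147 144 143 137 154  75  29  32  35  37  37  34  34  34  30
  31  37  27  37]
180 [139 146 138 144 136 138 144 148 128  43  24  24  20  31  30  15  11  15
  19  12  20  13]
184 [144 139 140 145 137 138 143 145 153  96  15  11   7   0  16  40  38  58
  86  91 110 106]
188 [139 143 135 139 143 148 145 139 141 139 148 143 138 144 147 143 150 137
 141 134 126 134]
142 [141 144 138 143 137 142 137 141 142 142 140 144 140 142 138 136 138 134
 135 137]
146 [139 139 138 139 138 142 140 137 143 140 139 141 143 140 141 136 142 139
 144 135]
150 [145 140 143 145 140 132 118 132 116 133 140 129 135 131 139 134 133 138
 146 139]
154 [ 28  40  36  33  28  33  18 118 151 147 147 137 138 132 137 141 144 137
 135 135]
158 [ 14  18   2  16   0  13  34  40  91 102 116 138 140 144 144 138 138 145
 142 136]
162 [144 138 142 138 138 138 137 132 142 136 134 136 142 138 132 134 138 138
 139 128]
[[344.22650241 157.4451463 ]]
```

```bash
cat > go.py <<'E'
import sys, numpy as np
from scipy.spatial.transform import Rotation as Rn
from workcell import bot, eyes, status
# go.py x y z [yaw deg of tool y, mod 180]: TCP target -> shift and turn in tool axes
o=status.observe(); R=Rn.from_rotvec(o['tool_rot']).as_matrix(); a=[float(v) for v in sys.argv[1:]]
d=R.T@(np.array(a[:3])-o['ee_pos']); yaw=np.degrees(np.arctan2(R[1,1],R[0,1])); t=0
if len(a)>3: t=(yaw-a[3]+90)%180-90
if len(a)>4: t+=180*a[4]
print('ee',o['ee_pos'].round(4),'yaw',yaw.round(2),'j6',o['joint_pos'][5].round(2),'tilt',R[2].round(3),'t',o['clock'])
print('SHIFT',d.round(4),'TURN',np.radians(t).round(4),'rows>=',max(np.linalg.norm(d)/.0625,abs(np.radians(t))/.188).round(1))
E
python3 - <<'E'
from m import *
u=np.array([np.cos(np.radians(102.3)),np.sin(np.radians(102.3))])
ax=np.array([.6144,.0823]) # axis pt
for px,z in(((265.7,176),.006),((264.7,172),.006),((372,156),.022),((370.5,153),.022)):
    P=plane('top',[px],z)[0]; print(P, (P[:2]-ax)@u)
for p in((.6498,-.0729),(.6456,-.0753)): 
    e=np.array(p)-ax; print('stop',e@u, e@[u[1],-u[0]])
E
python3 go.py .648 -.074 .20 12.3
```

```text
[0.61291094 0.10368373 0.006     ] 0.021210094017686098
[0.6221971  0.10616433 0.006     ] 0.021655522788139293
[ 0.65678135 -0.13632504  0.022     ] -0.2226351457849898
[ 0.66375764 -0.13306422  0.022     ] -0.22093533089660636
stop -0.1591787488264871 0.0015250973851320784
stop -0.16062893058277683 -0.0030897669545560673
ee [0.191  0.5946 0.2556] yaw 72.19 j6 1.47 tilt [ 0.    -0.001 -1.   ] t 0.2
SHIFT [-0.6396 -0.4967  0.0562] TURN 1.0453 rows>= 13.0
```

```bash
P="" ; python3 drive.py '-0.3 -0.25 0.03 0.6;-0.3 -0.25 0.03 0.6;-0.3 -0.25 0.03 0.6;-0.3 -0.25 0.03 0.6;-0.3 -0.25 0.03 0.6;-0.3 -0.25 0.03 0.6;-0.64 -0.4967 0.056 1.045;-0.64 -0.4967 0.056 1.045;-0.64 -0.4967 0.056 1.045;-0.64 -0.4967 0.056 1.045;-0.64 -0.4967 0.056 1.045;-0.64 -0.4967 0.056 1.045' 0.6; python3 go.py .648 -.074 .13 12.3
```

```text
clock: 1.7
ee_pos: [0.6127, -0.025, 0.2039]
tool_rot: [-1.971, -2.447, -0.0]
force: [0.5, 0.8, -0.4]
gripper_width: 0.597
grip_force: 0.0
ee [ 0.6127 -0.025   0.2039] yaw 12.3 j6 1.21 tilt [ 0.  0. -1.] t 1.7
SHIFT [-0.0554  0.024   0.0739] TURN 0.0 rows>= 1.5
```

```bash
python3 drive.py '-0.055 0.024 0.074 0;-0.055 0.024 0.074 0;-0.055 0.024 0.11 0;-0.055 0.024 0.13 0;-0.055 0.024 0.148 0;-0.055 0.024 0.148 0;-0.055 0.024 0.148 0'; python3 go.py .648 -.074 .056 12.3; python3 - <<'E'
from h import *
f=eyes.grab_frame('scene')
cv2.imwrite('pics/s1.png',cv2.resize(f[140:290,190:390,::-1],None,fx=3.5,fy=3.5,interpolation=cv2.INTER_CUBIC))
E
```

```text
clock: 2.58
ee_pos: [0.6479, -0.0717, 0.0574]
tool_rot: [1.969, 2.446, 0.001]
force: [0.6, -0.3, 0.9]
gripper_width: 0.601
grip_force: 0.0
ee [ 0.6479 -0.0717  0.0574] yaw 12.34 j6 1.15 tilt [-0.001  0.002 -1.   ] t 2.575
SHIFT [-0.0023 -0.0004  0.0014] TURN 0.0008 rows>= 0.0
```

View pics/s1.png

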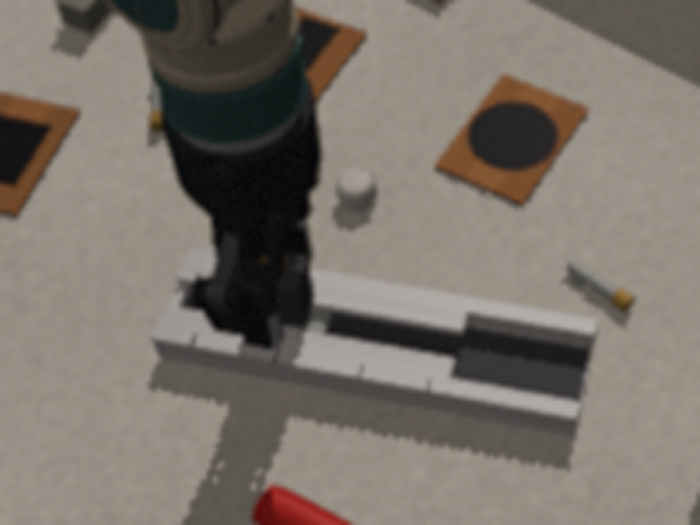

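The gripper straddles the stop on the rail: the screw head shows at crop (265,262), between the fingers, clear of the rail. I'll close gently.

```bash
python3 drive.py '0 0 0 0;0 0 0 0;0 0 0 0;0 0 0 0;0 0 0 0;0 0 0 0' 0 25; python3 - <<'E'
from workcell import bot, eyes, status
o=status.observe(); print(o['ee_pos'],o['force'],o['moment'])
E
```

```text
clock: 3.38
ee_pos: [0.6479, -0.0719, 0.0574]
tool_rot: [1.969, 2.446, 0.002]
force: [0.3, 1.0, 5.2]
gripper_width: 0.276
grip_force: 28.7
[ 0.64789801 -0.0718555   0.0573653 ] [0.32578506 1.01584066 5.24551797] [ 0.10759704  0.20052467 -0.01287057]
```

```bash
python3 drive.py '0 0 -0.001 0;0.01 0 -0.001 0;0.02 0 -0.001 0;0.03 0 -0.001 0;0.04 0 -0.001 0;0.05 0 -0.001 0;0.05 0 -0.001 0' - 40; python3 go.py .62 .06 .0574 12.3
```

```text
clock: 4.25
ee_pos: [0.636, -0.0211, 0.0574]
tool_rot: [-1.967, -2.447, -0.003]
force: [-0.4, 1.6, 6.0]
gripper_width: 0.276
grip_force: 40.0
ee [ 0.636  -0.0211  0.0574] yaw 12.4 j6 1.22 tilt [ 0.002  0.    -1.   ] t 4.25
SHIFT [0.0827 0.0018 0.0002] TURN 0.0017 rows>= 1.3
```

```bash
python3 drive.py '0 0 -0.001 0;0.015 0 -0.001 0;0.03 0 -0.001 0;0.045 0 -0.001 0;0.06 0 -0.001 0;0.075 0 -0.001 0;0.09 0 -0.001 0;0.098 0 -0.001 0;0.098 0 -0.001 0'; python3 go.py .62 .06 .0574 12.3;python3 - <<'E'
from h import *
f=eyes.grab_frame('scene')
cv2.imwrite('pics/s2.png',cv2.resize(f[140:290,190:390,::-1],None,fx=3.5,fy=3.5,interpolation=cv2.INTER_CUBIC))
E
```

```text
clock: 5.38
ee_pos: [0.6153, 0.0734, 0.0582]
tool_rot: [1.969, 2.448, -0.0]
force: [0.5, -0.2, -1.7]
gripper_width: 0.276
grip_force: 39.2
ee [0.6153 0.0734 0.0582] yaw 12.37 j6 1.37 tilt [-0. -0. -1.] t 5.375
SHIFT [-0.0141  0.0017  0.0008] TURN 0.0012 rows>= 0.2
```

View pics/s2.png

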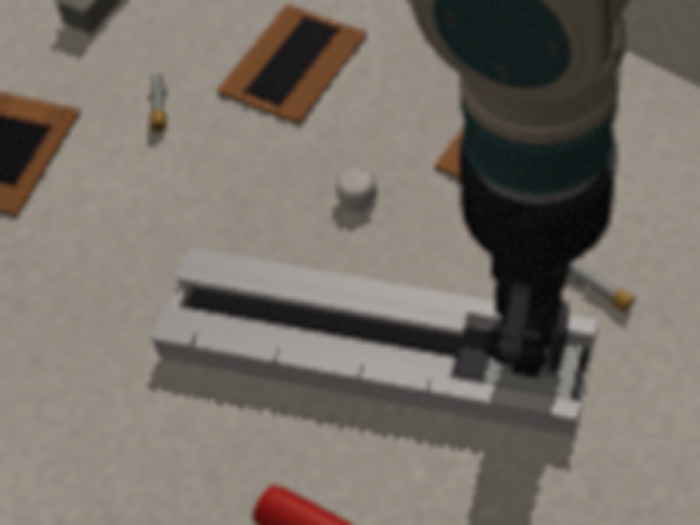

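The stop now sits in the open pocket at crop (525,350) and hangs in the gripper with its flange clear of the lips. I'll lift it straight out and measure the boards in the second view too.

```bash
python3 drive.py '0 0 -0.01 0;0 0 -0.025 0;0 0 -0.05 0;0 0 -0.1 0;0 0 -0.1 0;0 0 -0.1 0'; python3 - <<'E'
from m import *
f=cv2.imread('pics/scene0.png'); H,S,V=cv2.split(cv2.cvtColor(f,cv2.COLOR_BGR2HSV))
for n,s in dict(stop=(191,183),stone=(274,157),large=(337,179),small=(488,235)).items():
    wood=((S>90)&(H<20)&(V>45)).astype(np.uint8)
    c=comp(wood,s,28); hull=cv2.convexHull(c)
    ins=np.zeros_like(wood); cv2.drawContours(ins,[hull],-1,1,-1); ins=cv2.erode(ins,np.ones((3,3)))
    d=comp(((V<45)&(ins>0)).astype(np.uint8),s,28)
    print(n,rect('scene',hull,.004),rect('scene',d,.004) if d is not None else None)
E
python3 go.py .603 -.3115 .158 98.7
```

```text
clock: 6.18
ee_pos: [0.6155, 0.0725, 0.1589]
tool_rot: [1.97, 2.446, 0.001]
force: [-0.4, 0.2, -2.7]
gripper_width: 0.279
grip_force: 39.7
stop [ 0.6032 -0.3124 92.1164 64.9499  8.5504] [ 0.6019 -0.3137 49.7227 40.1583  8.48  ]
stone [ 0.4558 -0.1789 92.6733 65.5536 -1.7213] [ 0.4541 -0.1797 75.7413 25.6178 -1.5883]
large [ 4.54900e-01 -1.32000e-02  9.28079e+01  6.48759e+01 -4.37970e+00] [ 4.53700e-01 -1.38000e-02  5.10651e+01  5.08372e+01  2.42960e+01]
small [  0.463    0.3338  93.0468  65.1129 -16.7211] [ 0.4624  0.3338 36.5693 36.1135 24.4312]
ee [0.6155 0.0725 0.1589] yaw 12.29 j6 1.37 tilt [-0.     0.001 -1.   ] t 6.175
SHIFT [-0.3726 -0.094   0.0009] TURN -1.5081 rows>= 8.0
```

```bash
python3 drive.py '-0.3726 -0.094 0 -1.508;-0.3726 -0.094 0 -1.508;-0.3726 -0.094 0 -1.508;-0.3726 -0.094 0 -1.508;-0.3726 -0.094 0 -1.508;-0.3726 -0.094 0 -1.508;-0.3726 -0.094 0 -1.508;-0.3726 -0.094 0 -1.508;-0.3726 -0.094 0 -1.508;-0.3726 -0.094 0 -1.508;-0.3726 -0.094 0 -1.508;-0.3726 -0.094 0 -1.508'; python3 go.py .6012 -.3125 .065 98.6
```

```text
clock: 7.68
ee_pos: [0.6029, -0.311, 0.1577]
tool_rot: [0.238, -3.132, -0.001]
force: [-0.2, 0.0, -2.3]
gripper_width: 0.274
grip_force: 40.0
ee [ 0.6029 -0.311   0.1577] yaw 98.71 j6 -0.72 tilt [ 0.001  0.001 -1.   ] t 7.675
SHIFT [ 0.0018 -0.0013  0.0927] TURN 0.0019 rows>= 1.5
```

```bash
python3 drive.py '0.0018 -0.0013 0.03 0.002;0.0018 -0.0013 0.06 0.002;0.0018 -0.0013 0.08 0.002;0.0018 -0.0013 0.092 0.002;0.0018 -0.0013 0.097 0.002;0.0018 -0.0013 0.099 0.002;0.0018 -0.0013 0.1 0.002;0.0018 -0.0013 0.1 0.002'; python3 go.py .6012 -.3125 .055 98.6; python3 drive.py '0 0 0.001 0;0 0 0.001 0'
```

```text
clock: 8.68
ee_pos: [0.602, -0.3131, 0.0589]
tool_rot: [-0.236, 3.132, -0.001]
force: [-0.5, -0.7, -2.6]
gripper_width: 0.273
grip_force: 40.1
ee [ 0.602  -0.3131  0.0589] yaw 98.61 j6 -0.73 tilt [-0.001 -0.001 -1.   ] t 8.675
SHIFT [0.0007 0.0007 0.0039] TURN 0.0001 rows>= 0.1
clock: 8.93
ee_pos: [0.6015, -0.3128, 0.0573]
tool_rot: [-0.236, 3.133, -0.0]
force: [-0.0, -0.3, -1.6]
gripper_width: 0.268
grip_force: 40.1
```

```bash
python3 drive.py '0 0 0.0005 0;0 0 0.001 0;0 0 0.0013 0;0 0 0.0013 0'
```

```text
clock: 9.43
ee_pos: [0.6015, -0.3128, 0.0558]
tool_rot: [0.236, -3.133, -0.0]
force: [0.5, -0.0, -2.8]
gripper_width: 0.271
grip_force: 40.1
```

```bash
python3 drive.py '0 0 0.0005 0;0 0 0.001 0;0 0 0.001 0'
```

```text
clock: 9.8
ee_pos: [0.6016, -0.3129, 0.0554]
tool_rot: [-0.236, 3.133, -0.0]
force: [-1.5, 0.9, 2.2]
gripper_width: 0.278
grip_force: 40.5
```

Contact felt. I'll release, retreat and check.

```bash
python3 drive.py '0 0 0 0;0 0 0 0;0 0 0 0;0 0 0 0;0 0 -0.02 0;0 0 -0.06 0;0 0 -0.12 0;0 0 -0.12 0' 0.6; python3 go.py .4505 -.3334 .12 89.1; python3 drive.py '0.1 0 -0.12 0;0.2 0 -0.12 0;0.2 0 -0.12 0;0.2 0 -0.12 0;0.2 0 -0.12 0'; python3 - <<'E'
from m import *
ft=eyes.grab_frame('top'); fs=eyes.grab_frame('scene')
a=cv2.resize(ft[130:230,390:510],None,fx=4,fy=4); b=cv2.resize(fs[130:230,150:270],None,fx=4,fy=4)
cv2.imwrite('pics/p1.png',np.hstack([a,b])[0:400,:800,::-1] if 0 else cv2.resize(np.hstack([a,b])[:,:,::-1],(800,333)))
E
```

```text
clock: 10.8
ee_pos: [0.6057, -0.3155, 0.1838]
tool_rot: [-0.235, 3.121, -0.014]
force: [0.9, -0.4, -0.2]
gripper_width: 0.602
grip_force: 0.0
ee [ 0.6057 -0.3155  0.1838] yaw 98.61 j6 -0.73 tilt [-0.011 -0.01  -1.   ] t 10.8
SHIFT [0.1569 0.0062 0.062 ] TURN 0.1659 rows>= 2.7
clock: 11.42
ee_pos: [0.4019, -0.3435, 0.2977]
tool_rot: [-0.23, 3.131, -0.005]
force: [0.7, -0.1, -1.0]
gripper_width: 0.601
grip_force: 0.0
```

View pics/p1.png

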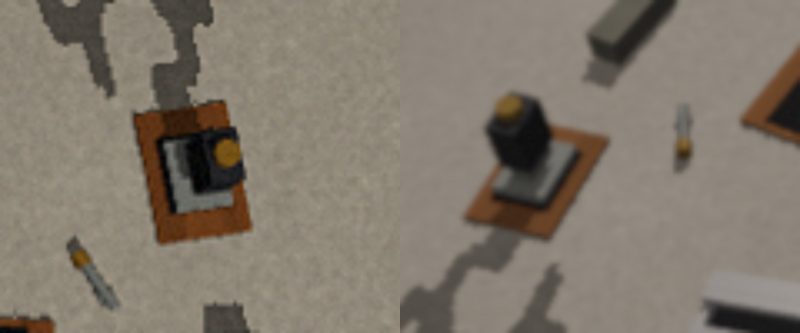

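The stop stands upright on its outline in both views: in the top crop the flange nearly fills the black rectangle, and the screw head is at (228,153). I'll check its centring numerically.

```bash
python3 - <<'E'
from m import *
for n in('top','scene'):
    f=eyes.grab_frame(n); s=proj(n,[[.6032,-.3122,.072]])[0].round().astype(int)
    H,S,V=cv2.split(cv2.cvtColor(f,cv2.COLOR_RGB2HSV))
    c=comp(((S>120)&(H>14)&(H<30)&(V>60)).astype(np.uint8),tuple(s),10)
    (x,y),r=cv2.minEnclosingCircle(c); M=cv2.moments(c); m=(M['m10']/M['m00'],M['m01']/M['m00'])
    print(n,s,(x,y),r,m,plane(n,[m],.0725))
    W=comp(((S>100)&(H<14)&(V>45)).astype(np.uint8),tuple(proj(n,[[.6032,-.3122,.004]])[0].round().astype(int)),32)
    print('board now',rect(n,cv2.convexHull(W),.004))
    d=((S<60)&(V>70)).astype(np.uint8); hull=np.zeros_like(d); cv2.drawContours(hull,[cv2.convexHull(W)],-1,1,-1)
    c=comp(d*cv2.erode(hull,np.ones((5,5))),tuple(proj(n,[[.6032,-.3122,.012]])[0].round().astype(int)),30)
    if c is not None: print('flange',rect(n,c,.012), plane(n,cv2.boxPoints(cv2.minAreaRect(c)),.012)[:,:2].round(4).tolist())
E
python3 go.py .4505 -.3334 .12 89.1
```

```text
ee [ 0.404  -0.3426  0.2948] yaw 98.61 j6 -0.98 tilt [-0.  0. -1.] t 11.575
SHIFT [-0.0473  0.0021  0.1748] TURN 0.1659 rows>= 2.9Traceback (most recent call last):
  File "<stdin>", line 5, in <module>
  File "h.py", line 18, in comp
    return max(cs,key=lambda c:cv2.contourArea(c)-20*abs(cv2.pointPolygonTest(c,(x,y),True))*(cv2.pointPolygonTest(c,(x,y),False)<0)) if cs else None
           ~~~^^^^^^^^^^^^^^^^^^^^^^^^^^^^^^^^^^^^^^^^^^^^^^^^^^^^^^^^^^^^^^^^^^^^^^^^^^^^^^^^^^^^^^^^^^^^^^^^^^^^^^^^^^^^^^^^^^^^^^^
  File "h.py", line 18, in <lambda>
    return max(cs,key=lambda c:cv2.contourArea(c)-20*abs(cv2.pointPolygonTest(c,(x,y),True))*(cv2.pointPolygonTest(c,(x,y),False)<0)) if cs else None
                                                         ~~~~~~~~~~~~~~~~~~~~^^^^^^^^^^^^^^
cv2.error: OpenCV(4.12.0) :-1: error: (-5:Bad argument) in function 'pointPolygonTest'
> Overload resolution failed:
>  - Can't parse 'pt'. Sequence item with index 0 has a wrong type
>  - Can't parse 'pt'. Sequence item with index 0 has a wrong type
```

```bash
sed -i 's/x,y=seed; m\[/x,y=map(int,seed); m[/' h.py; cat > chk.py <<'E'
from m import *
for n in('top','scene'):
    f=eyes.grab_frame(n); s=proj(n,[[.6032,-.3122,.072]])[0].round()
    H,S,V=cv2.split(cv2.cvtColor(f,cv2.COLOR_RGB2HSV))
    c=comp(((S>120)&(H>14)&(H<30)&(V>60)).astype(np.uint8),s,10)
    M=cv2.moments(c); m=(M['m10']/M['m00'],M['m01']/M['m00'])
    print(n,m,plane(n,[m],.0725))
    W=comp(((S>100)&(H<14)&(V>45)).astype(np.uint8),proj(n,[[.6032,-.3122,.004]])[0].round(),32)
    print('board now',rect(n,cv2.convexHull(W),.004))
    d=((S<60)&(V>70)).astype(np.uint8); hull=np.zeros_like(d); cv2.drawContours(hull,[cv2.convexHull(W)],-1,1,-1)
    c=comp(d*cv2.erode(hull,np.ones((5,5))),proj(n,[[.6032,-.3122,.012]])[0].round(),30)
    if c is not None: print('flange',rect(n,c,.012))
E
python3 chk.py
```

```text
top (457.7166666666666, 175.5125) [[ 0.60142833 -0.31312426  0.0725    ]]
board now [ 0.6033 -0.3112 91.9758 66.6281  8.8417]
flange [ 0.6007 -0.3125 49.2348 38.7688  8.7002]Traceback (most recent call last):
  File "chk.py", line 6, in <module>
    M=cv2.moments(c); m=(M['m10']/M['m00'],M['m01']/M['m00'])
                         ~~~~~~~~^~~~~~~~~
ZeroDivisionError: float division by zero
```

```bash
sed -i 's/V>60)).astype(np.uint8),s,10/V>35)).astype(np.uint8),s,12/; s/M=cv2.moments(c)/M=cv2.moments(cv2.convexHull(c))/; s/V>70/V>50/' chk.py; python3 chk.py
```

```text
top (457.58, 175.62) [[ 0.60119013 -0.3128134   0.0725    ]]
board now [ 0.6032 -0.3111 92.2284 65.9537  9.1644]
flange [ 0.601  -0.3125 49.8991 38.7688  8.7002]
scene (182.45991561181432, 162.48101265822785) [[ 0.60253988 -0.31242824  0.0725    ]]
board now [ 0.6034 -0.3121 91.1441 64.3266  8.7827]
flange [ 0.6016 -0.3121 51.5511 38.903   7.234 ]
```

Both views agree within about 2 mm, so the stop is on its outline. Next is the stone.

```bash
python3 drive.py '-0.047 0.002 0.08 0.166;-0.047 0.002 0.12 0.166;-0.047 0.002 0.16 0.166;-0.047 0.002 0.175 0.166;-0.047 0.002 0.175 0.166;-0.047 0.002 0.175 0.166' 0.6; python3 go.py .4505 -.3334 .027 89.1
```

```text
clock: 12.52
ee_pos: [0.4513, -0.3351, 0.1221]
tool_rot: [0.025, 3.139, -0.004]
force: [-0.2, -0.0, 0.2]
gripper_width: 0.6
grip_force: 0.0
ee [ 0.4513 -0.3351  0.1221] yaw 89.09 j6 -0.74 tilt [-0.003 -0.003 -1.   ] t 12.525
SHIFT [0.0011 0.0019 0.0951] TURN -0.0001 rows>= 1.5
```

```bash
python3 drive.py '0.001 0.0015 0.04 0;0.001 0.0015 0.07 0;0.001 0.0015 0.085 0;0.001 0.0015 0.092 0;0.001 0.0015 0.095 0;0.001 0.0015 0.095 0;0.001 0.0015 0.095 0'; python3 go.py .4505 -.3334 .027 89.1
```

```text
clock: 13.4
ee_pos: [0.4495, -0.3327, 0.0257]
tool_rot: [0.025, 3.14, -0.002]
force: [-0.2, 0.5, 0.0]
gripper_width: 0.605
grip_force: 0.0
ee [ 0.4495 -0.3327  0.0257] yaw 89.1 j6 -0.74 tilt [-0.001 -0.001 -1.   ] t 13.4
SHIFT [-0.001  -0.0007 -0.0013] TURN -0.0001 rows>= 0.0
```

```bash
python3 drive.py '-0.001 -0.0007 -0.0015 0;-0.001 -0.0007 -0.0015 0;-0.001 -0.0007 -0.0015 0;-0.001 -0.0007 -0.0015 0;-0.001 -0.0007 -0.0015 0;-0.001 -0.0007 -0.0015 0' 0 40; python3 go.py .4565 -.1775 .13 88.5
```

```text
clock: 14.15
ee_pos: [0.4506, -0.3335, 0.0272]
tool_rot: [0.025, 3.14, -0.002]
force: [-0.1, 1.2, 4.8]
gripper_width: 0.29
grip_force: 40.8
ee [ 0.4506 -0.3335  0.0272] yaw 89.09 j6 -0.74 tilt [-0.001 -0.001 -1.   ] t 14.15
SHIFT [-0.0035  0.156  -0.103 ] TURN 0.0104 rows>= 3.0
```

```bash
python3 drive.py '0 0 -0.02 0;0 0 -0.06 0;-0.0035 0.03 -0.09 0.0104;-0.0035 0.09 -0.09 0.0104;-0.0035 0.13 -0.09 0.0104;-0.0035 0.156 -0.09 0.0104;-0.0035 0.156 -0.08 0.0104;-0.0035 0.156 -0.08 0.0104;-0.0035 0.156 -0.06 0.0104;-0.0035 0.156 -0.04 0.0104;-0.0035 0.156 -0.03 0.0104;-0.0035 0.156 -0.03 0.0104'; python3 go.py .4562 -.1775 .032 88.5
```

```text
clock: 15.65
ee_pos: [0.4553, -0.1773, 0.0556]
tool_rot: [-0.043, -3.14, -0.001]
force: [-0.3, 1.0, -0.8]
gripper_width: 0.296
grip_force: 40.1
ee [ 0.4553 -0.1773  0.0556] yaw 88.44 j6 -0.48 tilt [ 0.002  0.001 -1.   ] t 15.65
SHIFT [-0.0009 -0.0001  0.0236] TURN -0.0011 rows>= 0.4
```

```bash
python3 drive.py '-0.001 0 0.008 -0.001;-0.001 0 0.014 -0.001;-0.001 0 0.018 -0.001;-0.001 0 0.021 -0.001;-0.001 0 0.022 -0.001;-0.001 0 0.022 -0.001;-0.001 0 0.022 -0.001'; python3 go.py .4562 -.1775 .031 88.5
```

```text
clock: 16.52
ee_pos: [0.4571, -0.1771, 0.0346]
tool_rot: [0.04, 3.141, -0.0]
force: [0.4, 0.3, -1.6]
gripper_width: 0.296
grip_force: 40.1
ee [ 0.4571 -0.1771  0.0346] yaw 88.56 j6 -0.48 tilt [-0. -0. -1.] t 16.525
SHIFT [ 0.0009 -0.0004  0.0036] TURN 0.001 rows>= 0.1
```

```bash
python3 drive.py '0 0 0.0005 0;0 0 0.001 0;0 0 0.001 0'
```

```text
clock: 16.9
ee_pos: [0.4569, -0.177, 0.0334]
tool_rot: [-0.04, -3.141, -0.0]
force: [-0.6, -0.6, -2.1]
gripper_width: 0.296
grip_force: 40.1
```

```bash
python3 drive.py '0.0007 -0.0003 0.0007 0;0.0007 -0.0003 0.0014 0;0.0007 -0.0003 0.0014 0;0.0007 -0.0003 0.0014 0'
```

```text
clock: 17.4
ee_pos: [0.4562, -0.1773, 0.032]
tool_rot: [0.04, 3.141, -0.0]
force: [-0.4, -0.2, -1.5]
gripper_width: 0.295
grip_force: 40.1
```

```bash
python3 drive.py '0 0 0.0005 0;0 0 0.001 0;0 0 0.001 0;0 0 0.001 0'
```

```text
clock: 17.9
ee_pos: [0.4562, -0.1773, 0.0312]
tool_rot: [0.04, 3.141, -0.0]
force: [-1.1, -0.3, 2.1]
gripper_width: 0.289
grip_force: 40.4
```

```bash
python3 drive.py '0 0 0 0;0 0 0 0;0 0 0 0;0 0 0 0;0 0 -0.02 0;0 0 -0.06 0;0 0 -0.1 0;0 0 -0.1 0' 0.55; python3 go.py .4435 .1512 .12 89
```

```text
clock: 18.9
ee_pos: [0.459, -0.1788, 0.1345]
tool_rot: [0.039, 3.134, -0.006]
force: [0.4, 0.0, 0.4]
gripper_width: 0.557
grip_force: 0.0
ee [ 0.459  -0.1788  0.1345] yaw 88.56 j6 -0.48 tilt [-0.007 -0.004 -1.   ] t 18.9
SHIFT [0.0239 0.3296 0.0132] TURN -0.0077 rows>= 5.3
```

```bash
python3 drive.py '0.022 0.3285 0.014 0;0.022 0.3285 0.014 0;0.022 0.3285 0.014 0;0.022 0.3285 0.014 0;0.022 0.3285 0.014 0;0.022 0.3285 0.014 0;0.022 0.3285 0.014 0;0.022 0.3285 0.014 0' 0.95; python3 go.py .4435 .1512 .027; python3 - <<'E'
from m import *
ft=eyes.grab_frame('top'); fs=eyes.grab_frame('scene')
for n,f in(('top',ft),('scene',fs)):
    H,S,V=cv2.split(cv2.cvtColor(f,cv2.COLOR_RGB2HSV))
    W=comp(((S>100)&(H<14)&(V>45)).astype(np.uint8),proj(n,[[.4562,-.1775,.004]])[0].round(),32)
    print(n,'board',rect(n,cv2.convexHull(W),.004))
    hull=np.zeros_like(V); cv2.drawContours(hull,[cv2.convexHull(W)],-1,1,-1)
    c=comp(((S<75)&(V>45)).astype(np.uint8)*cv2.erode(hull,np.ones((3,3))),proj(n,[[.4562,-.1775,.028]])[0].round(),40)
    if c is not None: print('stone',rect(n,c,.028))
a=cv2.resize(ft[205:285,355:435],(400,400)); b=cv2.resize(fs[115:195,235:315],(400,400))
cv2.imwrite('pics/p2.png',np.hstack([a,b])[:,:,::-1])
E
```

```text
clock: 19.9
ee_pos: [0.4423, 0.1505, 0.1165]
tool_rot: [-0.042, -3.14, 0.001]
force: [-0.0, 0.4, -0.0]
gripper_width: 0.95
grip_force: 0.0
ee [0.4423 0.1505 0.1165] yaw 88.48 j6 0.22 tilt [ 0.001 -0.001 -1.   ] t 19.9
SHIFT [-0.0013  0.0008  0.0895] TURN 0.0 rows>= 1.4
top board [ 0.4569 -0.1777 91.8376 63.0533 -1.0584]
stone [ 0.4564 -0.1777 78.2766 21.969  -1.3252]
scene board [ 0.4562 -0.1786 90.8915 65.4154 -1.4426]
stone [ 0.4668 -0.1782 65.3349 26.4935 -0.9519]
```

View pics/p2.png

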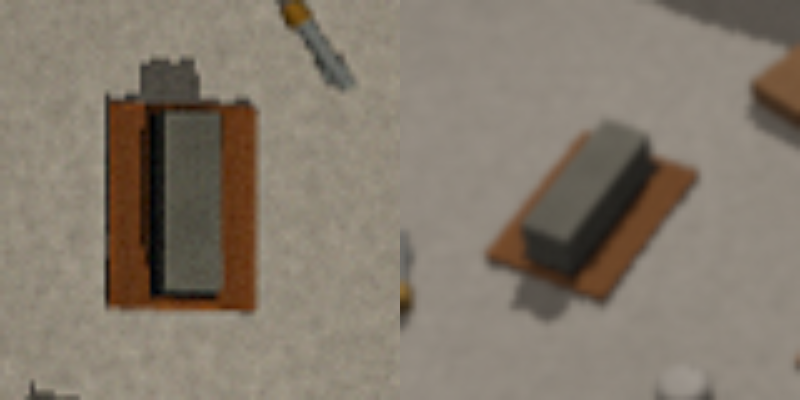

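The stone lies flat and in line on its outline, with its top face at crop (165–220, 110–295) and its centre within about 1 mm. Next is the large nut.

```bash
python3 drive.py '-0.001 0.001 0.04 0;-0.001 0.001 0.065 0;-0.001 0.001 0.08 0;-0.001 0.001 0.088 0;-0.001 0.001 0.089 0;-0.001 0.001 0.089 0;-0.001 0.001 0.089 0'; python3 drive.py '0 0 0 0;0 0 0 0;0 0 0 0;0 0 0 0;0 0 0 0;0 0 0 0;0 0 0 0' 0 40; python3 go.py .456 -.0125 .13 88.5
```

```text
clock: 20.88
ee_pos: [0.4443, 0.1528, 0.0288]
tool_rot: [0.039, 3.14, 0.001]
force: [-0.2, 0.5, 1.1]
gripper_width: 0.948
grip_force: 0.0
clock: 21.75
ee_pos: [0.4439, 0.1526, 0.0287]
tool_rot: [0.04, 3.141, -0.001]
force: [-1.8, -0.6, 5.6]
gripper_width: 0.629
grip_force: 41.8
ee [0.4439 0.1526 0.0287] yaw 88.56 j6 0.22 tilt [-0.001 -0.    -1.   ] t 21.75
SHIFT [-0.0163 -0.1648 -0.1012] TURN 0.001 rows>= 3.1
```

```bash
python3 drive.py '0 0 -0.02 0;0 0 -0.06 0;-0.016 -0.04 -0.07 0;-0.016 -0.09 -0.07 0;-0.016 -0.13 -0.07 0;-0.016 -0.165 -0.07 0;-0.016 -0.165 -0.06 0;-0.016 -0.165 -0.05 0;-0.016 -0.165 -0.03 0;-0.016 -0.165 -0.02 0;-0.016 -0.165 -0.015 0;-0.016 -0.165 -0.015 0'; python3 go.py .4563 -.0125 .0325
```

```text
clock: 23.25
ee_pos: [0.4552, -0.0123, 0.0427]
tool_rot: [-0.038, -3.141, -0.0]
force: [0.0, -0.2, -2.2]
gripper_width: 0.631
grip_force: 43.9
ee [ 0.4552 -0.0123  0.0427] yaw 88.6 j6 -0.14 tilt [ 0.001  0.    -1.   ] t 23.25
SHIFT [-0.0011 -0.0002  0.0102] TURN 0.0 rows>= 0.2
```

```bash
python3 drive.py '-0.001 0 0.003 0;-0.001 0 0.006 0;-0.001 0 0.008 0;-0.001 0 0.009 0;-0.001 0 0.009 0;-0.001 0 0.009 0'
```

```text
clock: 24.0
ee_pos: [0.4564, -0.0128, 0.0341]
tool_rot: [0.04, 3.141, -0.0]
force: [0.0, -0.4, -2.5]
gripper_width: 0.633
grip_force: 43.9
```

```bash
python3 drive.py '0 0 0.0005 0;0 0 0.001 0;0 0 0.001 0;0 0 0.001 0'
```

```text
clock: 24.5
ee_pos: [0.4564, -0.0128, 0.033]
tool_rot: [-0.04, -3.141, -0.0]
force: [0.1, -0.2, -2.6]
gripper_width: 0.629
grip_force: 43.9
```

```bash
python3 drive.py '0 0 0.0004 0;0 0 0.0008 0;0 0 0.0008 0;0 0 0.0008 0'
```

```text
clock: 25.0
ee_pos: [0.4564, -0.0128, 0.0328]
tool_rot: [0.04, 3.141, -0.0]
force: [-1.9, 1.7, 5.3]
gripper_width: 0.634
grip_force: 44.6
```

```bash
python3 drive.py '0 0 0.0003 0;0 0 0.0006 0;0 0 0.0006 0;0 0 0.0006 0'
```

```text
clock: 25.5
ee_pos: [0.4564, -0.0128, 0.0327]
tool_rot: [-0.039, -3.141, 0.0]
force: [-4.5, 0.5, 10.8]
gripper_width: 0.631
grip_force: 45.3
```

```bash
python3 drive.py '0 0 -0.001 0;0 0 -0.001 0;0 0 -0.001 0;0 0 -0.001 0;0 0 -0.02 0;0 0 -0.06 0;0 0 -0.1 0;0 0 -0.1 0' 0.95; python3 go.py .591 .2988 .12 
```

```text
clock: 26.5
ee_pos: [0.4595, -0.0133, 0.1349]
tool_rot: [0.039, 3.134, -0.002]
force: [0.5, 0.3, -0.1]
gripper_width: 0.952
grip_force: 0.0
ee [ 0.4595 -0.0133  0.1349] yaw 88.56 j6 -0.14 tilt [-0.008 -0.001 -1.   ] t 26.5
SHIFT [-0.1235  0.3153  0.0155] TURN 0.0 rows>= 5.4
```

```bash
python3 drive.py '-0.1255 0.315 0.014 0;-0.1255 0.315 0.014 0;-0.1255 0.315 0.014 0;-0.1255 0.315 0.014 0;-0.1255 0.315 0.014 0;-0.1255 0.315 0.014 0;-0.1255 0.315 0.014 0;-0.1255 0.315 0.014 0;-0.1255 0.315 0.014 0' 0.6; python3 go.py .591 .2988 .028; python3 - <<'E'
from m import *
ft=eyes.grab_frame('top'); fs=eyes.grab_frame('scene')
for n,f in(('top',ft),('scene',fs)):
    H,S,V=cv2.split(cv2.cvtColor(f,cv2.COLOR_RGB2HSV))
    s=proj(n,[[.456,-.0125,.018]])[0].round()
    g=comp(((S>120)&(H>=14)&(H<30)&(V>25)).astype(np.uint8),s,20)
    h=cv2.convexHull(g); M=cv2.moments(h); m=(M['m10']/M['m00'],M['m01']/M['m00']); print(n,'nut',plane(n,[m],.018),cv2.minEnclosingCircle(h)[1])
a=cv2.resize(ft[205:285,275:355],(400,400)); b=cv2.resize(fs[140:220,295:375],(400,400))
cv2.imwrite('pics/p3.png',np.hstack([a,b])[:,:,::-1])
E
```

```text
clock: 27.62
ee_pos: [0.589, 0.2976, 0.1171]
tool_rot: [-0.042, -3.14, 0.001]
force: [0.4, -0.1, 0.4]
gripper_width: 0.599
grip_force: 0.0
ee [0.589  0.2976 0.1171] yaw 88.48 j6 0.4 tilt [ 0.001 -0.001 -1.   ] t 27.625
SHIFT [-0.0021  0.0013  0.0891] TURN 0.0 rows>= 1.4
top nut [[ 0.4584013  -0.01398744  0.018     ]] 15.860963821411133
scene nut [[ 0.45694593 -0.01258825  0.018     ]] 13.86558723449707
```

View pics/p3.png

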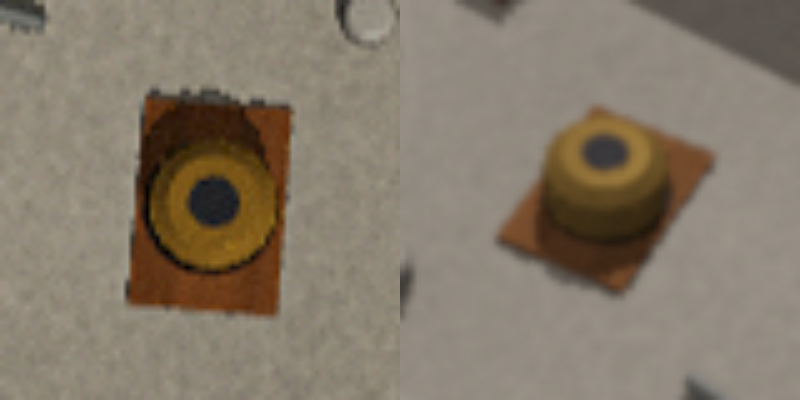

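The large nut stands centred on its circle, with an even dark ring visible around its rim in the top crop at (213,203). Next is the small nut.

```bash
python3 drive.py '-0.001 0.0005 0.04 0;-0.001 0.0005 0.065 0;-0.001 0.0005 0.08 0;-0.001 0.0005 0.087 0;-0.001 0.0005 0.089 0;-0.001 0.0005 0.089 0;-0.001 0.0005 0.089 0'; python3 drive.py '0 0 0 0;0 0 0 0;0 0 0 0;0 0 0 0;0 0 0 0;0 0 0 0;0 0 0 0' 0 40; python3 go.py .4642 .3343 .06
```

```text
clock: 28.6
ee_pos: [0.5915, 0.2998, 0.0296]
tool_rot: [0.039, 3.14, 0.001]
force: [0.3, -0.4, 0.4]
gripper_width: 0.596
grip_force: 0.0
clock: 29.48
ee_pos: [0.5914, 0.2998, 0.0295]
tool_rot: [0.039, 3.14, 0.001]
force: [-0.6, -0.2, 6.1]
gripper_width: 0.378
grip_force: 40.2
ee [0.5914 0.2998 0.0295] yaw 88.56 j6 0.4 tilt [-0.001  0.001 -1.   ] t 29.475
SHIFT [ 0.128   0.0313 -0.0306] TURN 0.0 rows>= 2.2
```

```bash
python3 drive.py '0 0 -0.02 0;0 0 -0.06 0;0.04 0.01 -0.06 0;0.09 0.02 -0.06 0;0.127 0.0313 -0.06 0;0.127 0.0313 -0.06 0;0.127 0.0313 -0.045 0;0.127 0.0313 -0.03 0;0.127 0.0313 -0.02 0;0.127 0.0313 -0.015 0;0.127 0.0313 -0.015 0;0.127 0.0313 -0.015 0'; python3 go.py .4643 .3343 .0345
```

```text
clock: 30.98
ee_pos: [0.465, 0.3341, 0.0439]
tool_rot: [0.04, 3.141, 0.001]
force: [-0.5, -0.3, -1.7]
gripper_width: 0.376
grip_force: 40.1
ee [0.465  0.3341 0.0439] yaw 88.55 j6 0.54 tilt [-0.001  0.    -1.   ] t 30.975
SHIFT [0.0007 0.0002 0.0094] TURN 0.0 rows>= 0.2
```

```bash
python3 drive.py '0.0004 0.0002 0.003 0;0.0004 0.0002 0.006 0;0.0004 0.0002 0.008 0;0.0004 0.0002 0.009 0;0.0004 0.0002 0.0095 0;0.0004 0.0002 0.0095 0;0.0004 0.0002 0.0095 0'
```

```text
clock: 31.85
ee_pos: [0.4643, 0.3342, 0.0342]
tool_rot: [0.04, 3.141, 0.0]
force: [0.4, 0.2, -1.3]
gripper_width: 0.377
grip_force: 40.1
```

```bash
python3 drive.py '0 0 0.0004 0;0 0 0.0008 0;0 0 0.0008 0;0 0 0.0008 0'
```

```text
clock: 32.35
ee_pos: [0.4643, 0.3342, 0.0335]
tool_rot: [0.04, 3.141, 0.0]
force: [-0.2, -0.2, 1.5]
gripper_width: 0.379
grip_force: 40.3
```

```bash
python3 drive.py '0 0 0.0003 0;0 0 0.0003 0' ; python3 drive.py '0 0 0 0;0 0 0 0;0 0 0 0;0 0 0 0;0 0 -0.02 0;0 0 -0.06 0;0 0 -0.12 0;0 0 -0.18 0;0 0.0 -0.22 0;-0.16 0.1 -0.22 0;-0.16 0.1 -0.22 0;-0.16 0.1 -0.22 0' 0.65; python3 - <<'E'
from m import *
ft=eyes.grab_frame('top'); fs=eyes.grab_frame('scene')
for n,f in(('top',ft),('scene',fs)):
    H,S,V=cv2.split(cv2.cvtColor(f,cv2.COLOR_RGB2HSV))
    s=proj(n,[[.464,.334,.018]])[0].round(); print(s)
    W=comp(((S>100)&(H<14)&(V>30)).astype(np.uint8),proj(n,[[.464,.334,.004]])[0].round(),32)
    if W is not None: print('board',rect(n,cv2.convexHull(W),.004))
cv2.imwrite('pics/top9.png',ft[:,:,::-1])
a=cv2.resize(ft[200:280,120:200],(400,400)); b=cv2.resize(fs[195:275,450:530],(400,400))
cv2.imwrite('pics/p4.png',np.hstack([a,b])[:,:,::-1])
E
```

```text
clock: 32.6
ee_pos: [0.4643, 0.3342, 0.0335]
tool_rot: [0.04, 3.141, 0.0]
force: [-1.6, -1.2, 5.4]
gripper_width: 0.374
grip_force: 40.7
clock: 34.1
ee_pos: [0.6272, 0.4304, 0.2534]
tool_rot: [0.04, 3.14, 0.001]
force: [0.8, -0.0, 1.1]
gripper_width: 0.649
grip_force: 0.0
[159. 241.]
board [  0.4642   0.3346  92.4196  66.4825 -16.6118]
[490. 231.]
board [  0.463    0.3338  91.8686  64.3923 -16.4789]
```

View pics/p4.png

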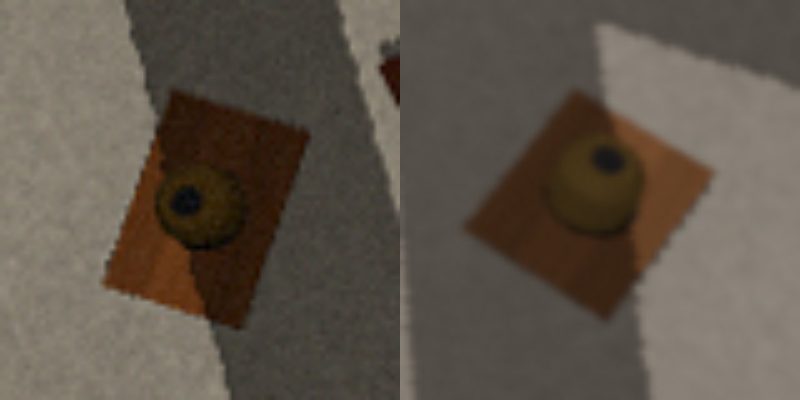

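View pics/top9.png

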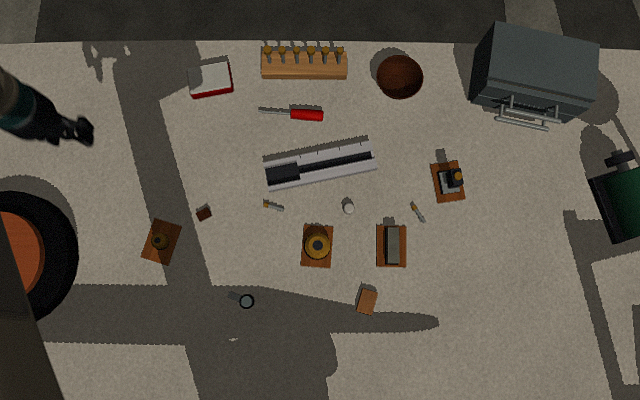

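```bash
python3 - <<'E'
from m import *
for n,s in(('top',(157,240)),('scene',(491,226))):
    f=eyes.grab_frame(n); g=f.max(2); 
    c=comp((g<38).astype(np.uint8),s,6) if n=='top' else comp((g<60).astype(np.uint8),s,6)
    print(n,proj(n,[[.4643,.3343,.032]])[0], None if c is None else plane(n,[cv2.minEnclosingCircle(c)[0]],.032))
print(bot.close_job())
E
```

```text
top [156.67359339 240.08415433] None
scene [491.66436668 227.69502372] None
the job is handed in; nothing more can be done
None
```

The job is handed in: all four tools stand upright on their boards; the stop measured about 2 mm off centre, the stone and large nut about 1 mm, and the small nut I judged centred by eye.

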